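Open the safety-capped solvent bottle at the repair bench

TASK

Open the amber solvent bottle: press its red safety cap down firmly, turn it anticlockwise while pressed until it meets its stop, lift it off without forcing it, and set it upright on the floor of the blue parts tray, clear of the steel nozzle. Leave everything else on the bench where it is.

Things in the scene. Friction and masses are not known exactly. Their poses are not given: they have to be found in the camera images.
- cap: Red ribbed round safety cap, 46 mm diameter, 30 mm tall, about 35 g, hollow from below, upper 12 mm solid; a white stripe on its flat top marks its +x. Origin: centre of its underside (skirt edge), z up. Starts locked on the amber bottle: unpressed it turns a little, then hits a tooth, and cannot be lifted. More than 80 N between it and the bottle breaks it.
- cap_top (a point): Centre of the cap's flat top, 30 mm above its underside; press here or through a grip on its sides. Spring under the cap: about 3 N per mm. It must be kept pressed 4 to 5.5 mm (12 to 17 N) to pass the tooth, which ends 3.6 mm down; it bottoms at 6 mm. Unlocked, the cap lies loose on the neck.
- neck_lock (a point): Point of the fixed bottle at the centre of the locked cap's underside. Pressed and turned anticlockwise (from above) the cap meets a hard stop after 0.72 to 1.5 rad, different each time and not visible. It lifts free only in the last 0.2 rad or so before the stop: when the twist load rises by 0.2 to 0.4 N m, back off 0.1 rad, lift straight up 30 mm; if held, press and try again.
- bottle: Amber round bottle, 72 mm diameter, white label, orange band, fixed in a grey 90 mm square holder with corner posts 34 mm high; cannot move or turn. Origin: centre of the holder's underside on the bench, on the bottle's axis, z up. Shoulder at 83 to 102 mm; locked cap from 115 to 145 mm; space beside the cap is free down to 105 mm. Its yaw does not tell where the cap releases.
- tray: Blue open parts tray, outside 140 mm along its x, 200 mm along its y, 11 mm high, walls 4 mm, fixed on the bench. Origin: centre of its underside; its inner floor is 4 mm above that (z up). Its -y end holds the steel nozzle; its +y half is empty.
- nozzle: Bystander: short steel tube standing in the tray's -y end, 24 mm diameter, 22 mm tall, loose. Origin: centre of its underside.
- white_bottle: Bystander: white round bottle with blue cap and blue label, same size as the amber one (72 mm, 140 mm tall), fixed in a like holder. Origin: centre of the holder's underside.
- board_vice: Bystander: low aluminium vice 80 x 160 mm with green circuit board, 25 mm high, fixed. Origin: centre of its underside.
- multimeter: Bystander: grey multimeter lying on its back, 170 x 85 x 42 mm, loose. Origin: centre of its underside.
- solder_spool: Bystander: solder spool standing on end, black flanges 52 mm diameter, 38 mm tall, loose. Origin: centre of its underside.
- screwdriver: Bystander: screwdriver lying on the bench, 150 mm long, loose.
- brush: Bystander: cleaning brush lying on the bench, 150 mm long, loose.
Things that resemble listed ones, but are neither listed nor needed, are in the scene too. There is more than one size of the tray; the one meant has the size given above.

How it is judged:
By the outcome, as a careful person would: the job done as asked, in the order asked, and still so for the second after the job is handed in, with the robot touching nothing.
It also fails if it takes over 67 s, if anything falls off the work surface, if the arm or the gripper's body presses on something with over 40 N, if the wrist force passes 120 N, or if a joint passes its speed limit or range.

ROBOT

A 6-joint arm with a two-finger parallel gripper is mounted at the origin on the work surface. World frame = base frame: x ahead of the robot, y to its left, z up, the work surface at z = 0. Lengths are in m, angles in rad, forces in N, time in s.
With the tool pointing down it reaches from about 0.35 to 0.925 m from the base axis. Payload 6.4 kg.
Tool frame: the origin (TCP) lies at the very end of the fingers, on their centre line; the grasp point (between the pads) lies 19 mm behind it; x points along the fingers, z is the direction in which the jaws open and shut, and the axes are right-handed (so a half turn about x gives the same grasp; the last joint's range is limited). The gripper opens to 94 mm and grips with 3 to 60 N. Pads are 16 mm wide; open, the fingers measure 119 mm over their backs; the gripper's body (75 mm by 177 mm) begins 78 mm behind the grasp point.
Start: joints at [-1.445, 0.245, 1.558, -0, 1.339, -0.174], TCP at [0.192, -0.621, 0.205] pointing down, gripper open.
Joint ranges: [-3.13, 3.13], [-1.02, 2.26], [0.13, 2.54], [-0.95, 4.09], [0.21, 2.88], [-2.74, 2.74]. Speed limits (rad/s): [2.57, 2.57, 3.14, 3.14, 3.14, 3.14].

INTERFACE

Orientations are given as a unit quaternion [x, y, z, w].
In Python, from rig import ctrl gives the robot as it stands.
- The arm moves only by the tool arm_command, never from a script. Its argument "targets" is a list of rows, each a list of 6 numbers: the shift along the world's x, y, z in cm, then the turn, a rotation vector about the world's x, y, z in rad. A call has 1 to 12 rows; each row shifts and turns the commanded pose from where the row before left it; what a row does not reach is not made up. A row lasts 1/10 s, in which the tool goes at most 50 mm and 8.59 degrees, less where a joint would pass 70% of its speed; a pose out of reach is approached as far as the arm can. A call is refused whole if a number of a shift passes 5 or a number of a turn 0.15, either way. A call with a gripper value outside its range is refused whole. "fingers" is the gripper command: -1 is fully open, 1 is shut, values between are in proportion, set as the call begins (left out, the last holds). The fingers move at their own pace and stop on an object; the grip force is fixed at half the most. Time passes only in rows, so rows that do not move let the fingers close. It gives the time, the measured TCP pose, the force and the opening at its end, in the units of the state.
- ctrl.read_state(): the state, without advancing time (a new reading comes with each control period).
- ctrl.read_camera(name): name is "scene" or "side" or "wrist"; returns the picture (480x640x3 uint8, red, green, blue); there is no depth.
- ctrl.camera_params(name): a dict with "mtx" (3x3 intrinsics, pixels), "cam_to_world" (4x4, takes a point from camera to world coordinates). Camera axes: x right, y up, looking along -z (the intrinsics and any distortion apply to the point x, -y, -z); pixel columns grow to the right and rows downward; lengths in m; the calibration is good to about 2 mm. A picture is of the moment at which its call begins: read the wrist's pose just before it. camera_params takes no time and is no camera call; for the wrist camera it gives the pose at the moment of the call.
- ctrl.job_done(): hands the job in, once; it reports no verdict.
Trained networks look in the newest picture that a camera, given by its name, has taken for a name from the list of things; names that differ only in an ending like _2 or _b are one class to them, and where a whole thing is asked for, a point or a joint stands for the part that bears it (a point fixed in the world has none). Each returns a list of dicts, best first, with "p" (0 to 1); they miss things now and then, are a little off and sometimes report something else, mostly with a low value. They report only what shows in the picture. A call takes as long as a camera call. They do not tell look-alikes from the thing itself.
- ctrl.look_for(label, camera): "centre" ([column, row] in pixels, amid what is visible of it).
- ctrl.cut_out(label, camera): "region" (480x640 bool, what is visible of it) and "centre" ([column, row] in pixels, amid what is visible of it).
The state is a dict: "time_s": time; "q": joint angles; "joint_velocities": joint speeds; "joint_torque": joint torques, N m; "position": TCP position; "eef_rot": TCP orientation; "ft_force": force on the tool from outside, world axes, zero at the start; "moment": the same for the moment, N m; "finger_gap": opening from 0.0 (shut) to 1.0 (fully open).
Only numpy, scipy, OpenCV 4.12 (cv2) and the standard library are available. Lean on these libraries where they do the work, as an engineer would, in place of code of your own. Each camera call takes 0.05 s, during which the arm holds its last target.

## Working session

There is one attempt and no reset: what is moved stays moved. The work goes in short steps, Python scripts to look and compute and a tool call to move; the robot and the scene stay as the last step left them, time stands still between calls to the robot, and variables do not carry over. Pictures are saved under pics/ and viewed, and the job is handed in when it is done.

Besides the shell and the picture viewer there is one more tool, called after "Emit:" as name(argument=value, ...) on one line, values as JSON. arm_command: Moves the arm, as the interface text tells. Its arguments: {"type":"object","properties":{"targets":{"type":"array","items":{"type":"array","items":{"type":"number"}}},"fingers":{"type":"number"}},"required":["targets"]}

```bash
ls; mkdir -p pics
python3 - <<'E'
from rig import ctrl
import cv2,numpy as np
np.set_printoptions(precision=4,suppress=True)
for c in ["scene","side","wrist"]:
    im=ctrl.read_camera(c); cv2.imwrite(f"pics/{c}0.png",im[:,:,::-1])
    p=ctrl.camera_params(c); print(c,p)
    for l in ["cap","bottle","tray","nozzle"]:
        print(l,[(round(d['p'],2),np.round(d['centre'],1).tolist()) for d in ctrl.look_for(l,c)])
s=ctrl.read_state()
for k,v in s.items(): print(k,np.round(v,4))
E
```

```text
pics
scene {'mtx': array([[529.5996,   0.    , 317.6439],
       [  0.    , 529.5996, 231.1093],
       [  0.    ,   0.    ,   1.    ]]), 'cam_to_world': array([[ 0.6921, -0.5745,  0.4369,  0.9257],
       [ 0.7217,  0.5624, -0.4036, -0.4823],
       [-0.0139,  0.5946,  0.8039,  0.9866],
       [ 0.    ,  0.    ,  0.    ,  1.    ]])}
cap []
bottle [(0.95, [265.5, 351.3])]
tray [(0.91, [339.9, 129.0]), (0.8, [337.1, 245.7]), (0.61, [429.9, 322.8])]
nozzle [(0.64, [312.5, 263.7])]
side {'mtx': array([[450.9155,   0.    , 322.0459],
       [  0.    , 450.9155, 238.0002],
       [  0.    ,   0.    ,   1.    ]]), 'cam_to_world': array([[-0.8201,  0.3458, -0.456 , -0.0648],
       [-0.5721, -0.5162,  0.6374,  0.6905],
       [-0.0149,  0.7836,  0.6211,  0.8184],
       [ 0.    ,  0.    ,  0.    ,  1.    ]])}
cap [(0.69, [347.5, 181.4])]
bottle [(0.62, [348.9, 211.7])]
tray [(0.7, [250.6, 371.1]), (0.65, [315.1, 280.5]), (0.57, [334.2, 418.9])]
nozzle [(0.66, [330.1, 257.2]), (0.42, [345.3, 210.6])]
wrist {'mtx': array([[423.8276,   0.    , 322.0277],
       [  0.    , 423.8276, 238.43  ],
       [  0.    ,   0.    ,   1.    ]]), 'cam_to_world': array([[ 0.2952,  0.9173,  0.2672,  0.2683],
       [-0.9554,  0.2832,  0.0832, -0.5983],
       [ 0.0006, -0.2798,  0.9601,  0.3849],
       [ 0.    ,  0.    ,  0.    ,  1.    ]])}
cap []
bottle []
tray []
nozzle []
time_s 0.75
q [-1.4451  0.2451  1.5578  0.      1.3387 -0.1741]
joint_velocities [ 0.0005  0.0006 -0.0003  0.0003  0.0002 -0.0011]
joint_torque [  0.0008 -41.5757 -31.4847   0.0685   0.0287   0.    ]
position [ 0.192  -0.621   0.2055]
eef_rot [ 0.4197  0.5691 -0.4197  0.5691]
ft_force [ 0.2184  1.0053 -0.1704]
moment [ 0.0307  0.0298 -0.0158]
finger_gap 1.0018
```

View pics/scene0.png

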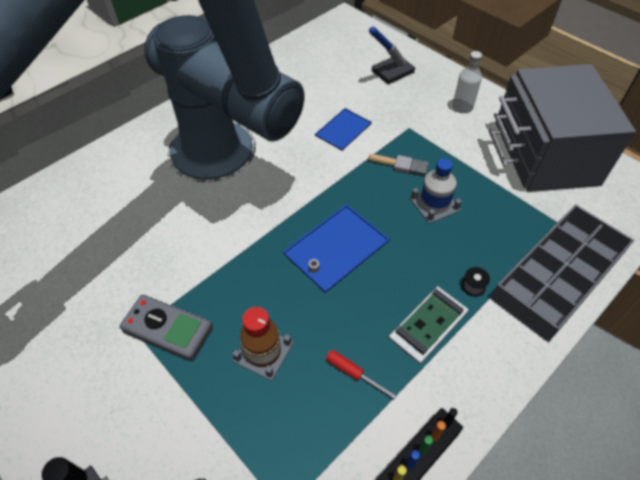

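View pics/side0.png

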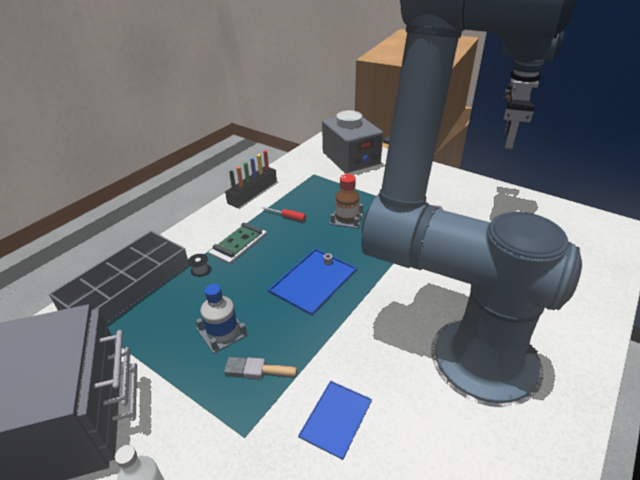

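View pics/wrist0.png

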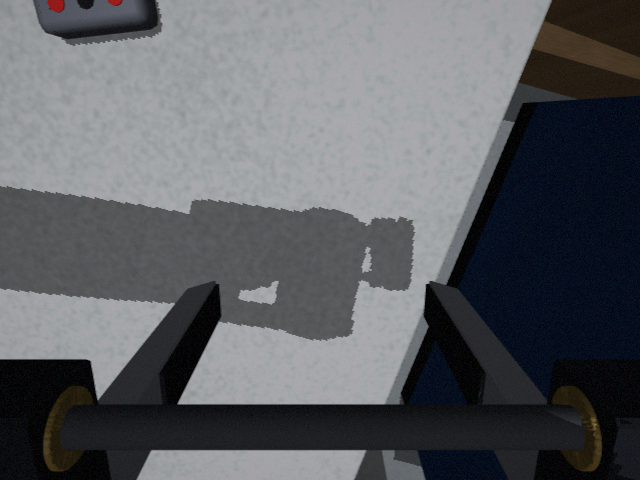

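The scene view shows the amber bottle with its red cap at about (257,320). There are two blue trays. The big one at (337,246) holds the nozzle at (313,265). The small one at (343,129) is empty, so it's a look-alike. Next I'll measure the cap and tray.

```bash
cat > h.py <<'E'
from rig import ctrl
import cv2,numpy as np
np.set_printoptions(precision=4,suppress=True)
def ray(P,px):
    K=P['mtx'];T=P['cam_to_world']
    d=np.linalg.inv(K)@np.array([px[0],px[1],1.]); d=T[:3,:3]@np.array([d[0],-d[1],-d[2]])
    return T[:3,3],d/np.linalg.norm(d)
def onz(P,px,z):
    o,d=ray(P,px); return o+d*(z-o[2])/d[2]
def tri(obs):
    A=np.zeros((3,3));b=np.zeros(3)
    for P,px in obs:
        o,d=ray(P,px);M=np.eye(3)-np.outer(d,d);A+=M;b+=M@o
    x=np.linalg.solve(A,b)
    return x,[np.linalg.norm((np.eye(3)-np.outer(ray(P,px)[1],ray(P,px)[1]))@(x-ray(P,px)[0])) for P,px in obs]
def proj(P,X):
    T=P['cam_to_world'];c=T[:3,:3].T@(np.asarray(X)-T[:3,3]);c=np.array([c[0],-c[1],-c[2]]);u=P['mtx']@c;return u[:2]/u[2]
E
python3 - <<'E'
from h import *
PS={}
for c in ["scene","side"]:
    im=cv2.imread(f"pics/{c}0.png");P=PS[c]=ctrl.camera_params(c)
    hsv=cv2.cvtColor(im,cv2.COLOR_BGR2HSV)
    red=((hsv[:,:,0]<7)|(hsv[:,:,0]>173))&(hsv[:,:,1]>150)&(hsv[:,:,2]>80)
    n,l,st,ce=cv2.connectedComponentsWithStats(red.astype('uint8'))
    for i in range(1,n):
        if st[i,4]>60: print(c,'red',st[i],ce[i])
    bl=(abs(hsv[:,:,0].astype(int)-113)<10)&(hsv[:,:,1]>170)&(hsv[:,:,2]>80)
    n,l,st,ce=cv2.connectedComponentsWithStats(bl.astype('uint8'))
    for i in range(1,n):
        if st[i,4]>800:
            ct,_=cv2.findContours((l==i).astype('uint8'),0,2)
            h=cv2.convexHull(max(ct,key=cv2.contourArea))
            q=cv2.approxPolyDP(h,8,True)[:,0]
            W=[onz(P,p,0.011)[:2] for p in q]
            print(c,'blue',ce[i],q.tolist(),np.array(W).tolist(),[np.linalg.norm(W[k]-W[k-1]).round(3) for k in range(len(W))])
    cr=(cv2.resize(im[290:380,210:310] if c=="scene" else im[165:235,300:400],None,fx=6,fy=6,interpolation=2))
    cv2.imwrite(f"pics/{c}_crop.png",cr)
E
```

```text
scene red [243 308  27  26 490] [255.0816 320.198 ]
scene red [327 351  36  29 450] [344.0644 364.4356]
scene blue [342.9634 128.7103] [[346, 110], [369, 123], [341, 148], [317, 134]] [[0.15049026480879923, 0.3505708901981398], [0.2307205062722245, 0.3570762916337701], [0.2444400454698531, 0.23605066650823658], [0.16304893550157007, 0.2279087011732568]] [np.float64(0.123), np.float64(0.08), np.float64(0.122), np.float64(0.082)]
scene blue [336.3433 246.2905] [[346, 204], [389, 239], [324, 291], [283, 250]] [[0.3846718050093769, 0.11122941912968642], [0.5242913371718573, 0.10743506427359306], [0.518453128922262, -0.0919425048471782], [0.3791031071757065, -0.08422302830433387]] [np.float64(0.196), np.float64(0.14), np.float64(0.199), np.float64(0.14)]
side red [341 174  14   8  81] [348.0123 178.0988]
side red [282 210  23   9 102] [293.3824 213.7745]
side blue [310.7926 280.4762] [[355, 267], [313, 311], [268, 289], [314, 248]] [[0.38387020927150717, -0.08499031647951516], [0.3848613376992671, 0.1047975733851072], [0.5226630274689892, 0.1083287223344801], [0.5207936088869989, -0.08846519318203916]] [np.float64(0.137), np.float64(0.19), np.float64(0.138), np.float64(0.197)]
```

View pics/scene_crop.png

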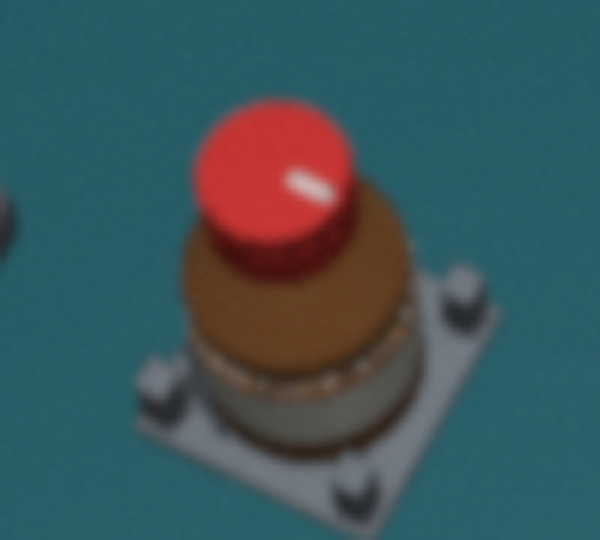

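Run:
```python
from h import *
P=ctrl.camera_params("scene")
print(onz(P,(257,318),.145), onz(P,(264,367),.0))
Q=ctrl.camera_params("side")
# predicted cap top points
o=onz(P,(257,318),.145); print(proj(Q,o)); print(tri([(P,(257,318)),(Q,(347.5,178))]))
for p in [(312.5,263.7)]: print('nozzle',onz(P,p,.015))
for p in [(475,280)]: print('spool',onz(P,p,.02))
```

```text
[ 0.531  -0.2685  0.145 ] [ 0.5541 -0.29    0.    ]
[346.3036 177.9129]
(array([ 0.5294, -0.2692,  0.1444]), [np.float64(0.001654777519287037), np.float64(0.0016547775192869859)])
nozzle [ 0.4536 -0.0638  0.015 ]
spool [0.726  0.1518 0.02  ]
```

The crop confirms the target: a red ribbed cap with a white stripe, sitting on the amber bottle. The large tray measures 140 x 200 mm and holds the nozzle at its -y end; the other blue tray is only 80 x 122 mm. Now I'll bring the wrist camera over the cap.

Emit:
arm_command(targets=[[2.5, 2.5, 0.5, 0, 0, 0], [2.9, 3.0, 0.5, 0, 0, 0], [2.9, 3.0, 0.5, 0, 0, 0], [2.9, 3.0, 0.5, 0, 0, 0], [2.9, 3.0, 0.5, 0, 0, 0], [2.9, 3.0, 0.5, 0, 0, 0], [2.9, 3.0, 0.5, 0, 0, 0], [2.9, 3.0, 0.5, 0, 0, 0], [2.9, 3.0, 0.5, 0, 0, 0], [2.9, 3.0, 0, 0, 0, 0], [2.5, 2.8, 0, 0, 0, 0], [0, 0, 0, 0, 0, 0]], fingers=-1)

```text
time_s: 1.95
position: [0.5051, -0.295, 0.2506]
eef_rot: [0.419, 0.57, -0.418, 0.57]
ft_force: [0.1, -0.1, -0.3]
finger_gap: 1.0
```

```bash
cat > w.py <<'E'
from h import *
import sys
n=sys.argv[1]
s=ctrl.read_state();P=ctrl.camera_params("wrist");im=ctrl.read_camera("wrist")[:,:,::-1]
np.savez(f"pics/{n}.npz",K=P['mtx'],T=P['cam_to_world'])
cv2.imwrite(f"pics/{n}.png",im)
for l in sys.argv[2:]:
    print(l,[(round(d['p'],2),np.round(d['centre'],1).tolist()) for d in ctrl.look_for(l,"wrist")])
for k in ["time_s","q","position","eef_rot","ft_force","moment","finger_gap"]: print(k,np.round(s[k],4))
E
python3 w.py w1 cap bottle
```

```text
cap [(0.7, [298.9, 191.9])]
bottle [(0.59, [315.8, 151.4])]
time_s 1.95
q [-0.7227  0.0586  1.683   0.0009  1.3998  0.5429]
position [ 0.5051 -0.295   0.2506]
eef_rot [ 0.4185  0.57   -0.4179  0.5703]
ft_force [ 0.0621 -0.0766 -0.3449]
moment [ 0.0084  0.0409 -0.0289]
finger_gap 1.0003
```

View pics/w1.png

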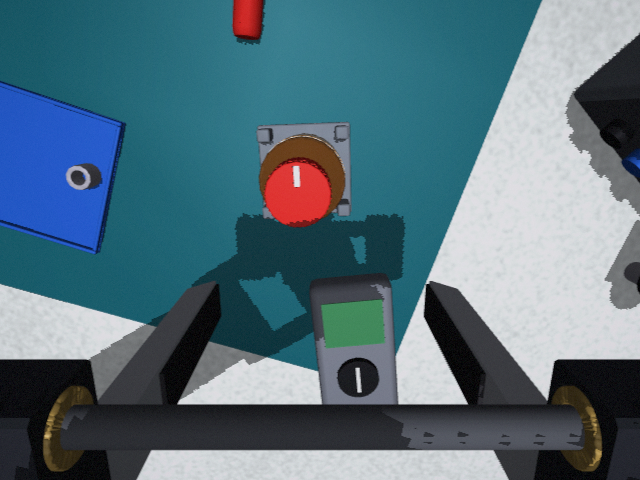

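The wrist view shows the cap top at about (297,192), with the multimeter below it. I'll measure the cap top here, then again from a second spot above it.

```bash
cat > cap.py <<'E'
from h import *
import sys
obs=[]
for n in sys.argv[1:]:
    im=cv2.imread(f"pics/{n}.png");z=np.load(f"pics/{n}.npz");P=dict(mtx=z['K'],cam_to_world=z['T'])
    hsv=cv2.cvtColor(im,cv2.COLOR_BGR2HSV)
    red=((hsv[:,:,0]<7)|(hsv[:,:,0]>173))&(hsv[:,:,1]>150)&(hsv[:,:,2]>185)
    nn,l,st,ce=cv2.connectedComponentsWithStats(red.astype('uint8'))
    c=[i for i in range(1,nn) if st[i,4]>400]; 
    i=min(c,key=lambda i:np.hypot(*(ce[i]-[310,200])))
    ct,_=cv2.findContours((l==i).astype('uint8'),0,1);h=cv2.convexHull(max(ct,key=cv2.contourArea))
    e=cv2.fitEllipse(h);print(n,st[i],'ellipse',np.round(e[0],1),np.round(e[1],1),onz(P,e[0],.145))
    obs.append((P,e[0]))
if len(obs)>1: print(tri(obs))
E
python3 cap.py w1
```

```text
w1 [ 265  162   65   62 2992] ellipse [297.2 193.7] [63.1 65.4] [ 0.5274 -0.2713  0.145 ]
```

Emit:
arm_command(targets=[[1.2, 1.2, 0, 0, 0, 0], [1.2, 1.2, 0, 0, 0, 0], [0, 0, 0, 0, 0, 0], [0, 0, 0, 0, 0, 0]])

```text
time_s: 2.5
position: [0.5272, -0.2738, 0.2504]
eef_rot: [0.419, 0.569, -0.42, 0.569]
ft_force: [-0.2, -0.0, 0.2]
finger_gap: 1.0
```

```bash
python3 w.py w2 cap; python3 cap.py w1 w2
```

```text
cap [(0.92, [315.5, 229.0]), (0.58, [265.9, 34.1])]
time_s 2.5
q [-0.6696  0.081   1.6599 -0.0002  1.4009  0.6007]
position [ 0.5272 -0.2738  0.2504]
eef_rot [ 0.4194  0.5693 -0.4196  0.5691]
ft_force [-0.1966 -0.0158  0.2416]
moment [-0.0175 -0.0034 -0.0035]
finger_gap 0.9995
w1 [ 265  162   65   62 2992] ellipse [297.2 193.7] [63.1 65.4] [ 0.5274 -0.2713  0.145 ]
w2 [288 202  62  40 968] ellipse [319. 223.] [40.4 64.6] [ 0.5343 -0.2705  0.145 ]
(array([ 0.5193, -0.2727,  0.0918]), [np.float64(0.0024671919812390593), np.float64(0.0024671919812389973)])
```

View pics/w2.png

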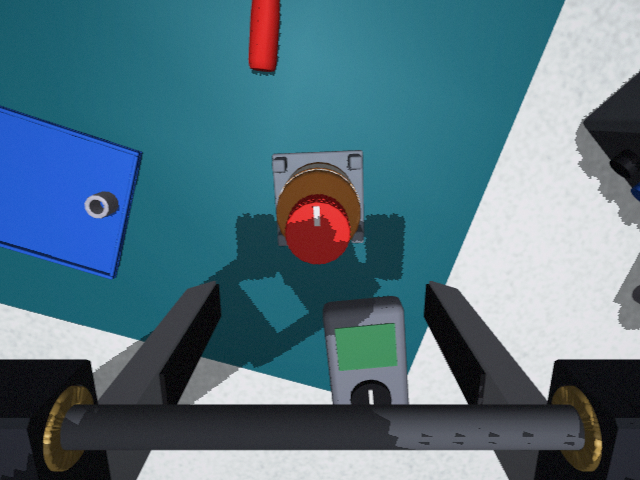

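The shadow of the gripper clipped the cap mask in w2. I'll refit it with a lower brightness threshold.

```bash
sed -i 's/>185)/>120)/' cap.py; python3 cap.py w1 w2
python3 - <<'E'
from h import *
im=cv2.imread("pics/w2.png"); print(im[185:275:3,330,2].tolist(), im[185:275:3,330,1].tolist())
cv2.imwrite("pics/w2c.png",cv2.resize(im[180:275,260:380],None,fx=5,fy=5))
E
```

```text
w1 [ 263  160   69   65 3223] ellipse [297.4 192.7] [65.9 68.5] [ 0.5281 -0.2713  0.145 ]
w2 [ 286  201   65   63 2989] ellipse [317.7 231.1] [63.6 65.1] [ 0.5285 -0.2713  0.145 ]
(array([ 0.5278, -0.2714,  0.1427]), [np.float64(0.00016996773159044733), np.float64(0.00016996773159053087)])
[115, 116, 113, 112, 77, 84, 125, 230, 231, 231, 231, 232, 229, 230, 130, 129, 126, 126, 126, 127, 127, 127, 126, 125, 126, 124, 17, 24, 18, 17] [70, 73, 70, 68, 13, 22, 28, 55, 60, 57, 59, 58, 55, 54, 30, 28, 26, 25, 29, 27, 29, 27, 27, 25, 24, 25, 58, 62, 61, 58]
```

View pics/w2c.png

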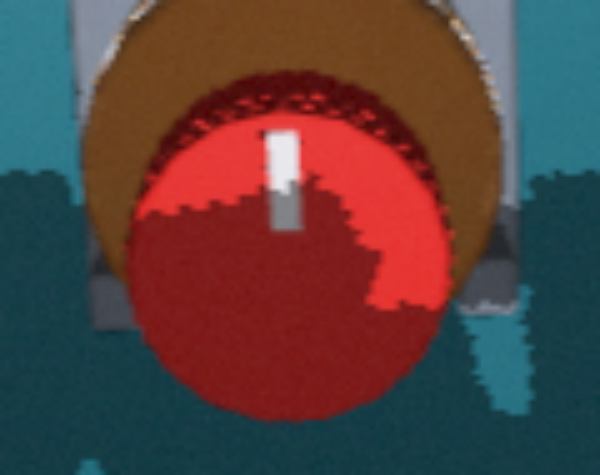

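The two wrist views put the cap top at (0.528, -0.271, about 0.144), and the scene camera agrees within about 2.5 mm. Next is the descent, with the fingers open.

Emit:
arm_command(targets=[[0.1, 0.25, -2.0, 0, 0, 0], [0, 0, -2.5, 0, 0, 0], [0, 0, -2.5, 0, 0, 0], [0, 0, -2.5, 0, 0, 0], [0, 0, -2.0, 0, 0, 0], [0, 0, -1.5, 0, 0, 0], [0, 0, -0.4, 0, 0, 0], [0, 0, 0, 0, 0, 0], [0, 0, 0, 0, 0, 0], [0, 0, 0, 0, 0, 0]], fingers=-1)

```text
time_s: 3.6
position: [0.5287, -0.2721, 0.1178]
eef_rot: [0.42, 0.568, -0.42, 0.57]
ft_force: [0.0, -1.2, -0.0]
finger_gap: 0.996
```

```bash
python3 w.py w3 cap
```

```text
cap [(0.88, [314.6, 314.5])]
time_s 3.6
q [-0.6658  0.2093  1.7691  0.      1.1608  0.6052]
position [ 0.5287 -0.2721  0.1178]
eef_rot [ 0.4197  0.5682 -0.4197  0.5699]
ft_force [ 0.0364 -1.1604 -0.0441]
moment [-0.0212  0.0037 -0.0277]
finger_gap 0.9962
```

View pics/w3.png

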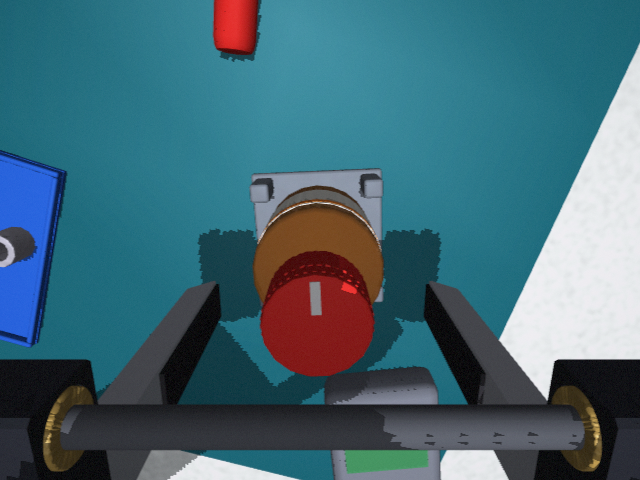

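Both fingers straddle the cap, whose top centre is at about (317,327). I'll compute the remaining offset.

Run:
```python
from h import *
im=cv2.imread("pics/w3.png");z=np.load("pics/w3.npz");P=dict(mtx=z['K'],cam_to_world=z['T'])
for px in [(317.3,324.5),(317.3,326.5)]: print(onz(P,px,.144),onz(P,px,.145))
hsv=cv2.cvtColor(im,cv2.COLOR_BGR2HSV);m=(((hsv[:,:,0]<7)|(hsv[:,:,0]>173))&(hsv[:,:,1]>150)&(hsv[:,:,2]>100)).astype('uint8')
c,_=cv2.findContours(m,0,1);c=[k for k in c if cv2.contourArea(k)>3000];e=cv2.fitEllipse(cv2.convexHull(c[-1] if len(c)==1 else max(c,key=lambda k:k[:,0,1].mean())));print(e,onz(P,e[0],.145))
```

```text
[ 0.5275 -0.2714  0.144 ] [ 0.528  -0.2713  0.145 ]
[ 0.5267 -0.2717  0.144 ] [ 0.5272 -0.2715  0.145 ]
((317.50360107421875, 324.44561767578125), (101.97108459472656, 113.85689544677734), 80.61799621582031) [ 0.5281 -0.2713  0.145 ]
```

Emit:
arm_command(targets=[[-0.05, 0.07, 0, 0, 0, 0], [0, 0, 0, 0, 0, 0], [0, 0, 0, 0, 0, 0], [0, 0, 0, 0, 0, 0], [0, 0, 0, 0, 0, 0], [0, 0, 0, 0, 0, 0], [0, 0, 0, 0, 0, 0], [0, 0, 0, 0, 0, 0]], fingers=1)

```text
time_s: 4.5
position: [0.5275, -0.2708, 0.1164]
eef_rot: [0.42, 0.569, -0.42, 0.569]
ft_force: [-0.3, 0.3, 0.4]
finger_gap: 0.485
```

```bash
cat > s.py <<'E'
from h import *
s=ctrl.read_state()
for k in ["time_s","q","position","ft_force","moment","finger_gap"]: print(k,np.round(s[k],4))
from scipy.spatial.transform import Rotation as R
z=R.from_quat(s["eef_rot"]).as_matrix(); print('jaw yaw',np.arctan2(z[1,2],z[0,2]),'down',z[:,0])
E
python3 s.py
```

```text
time_s 4.5
q [-0.6654  0.2088  1.7725  0.      1.1603  0.6056]
position [ 0.5275 -0.2708  0.1164]
ft_force [-0.3059  0.3275  0.4026]
moment [ 0.0081 -0.0122  0.0185]
finger_gap 0.4852
jaw yaw -1.271007079735007 down [-0.  0. -1.]
```

The jaws hold the cap (0.485, or 45.6 mm) with almost no side force. Now press down.

Emit:
arm_command(targets=[[0, 0, -0.2, 0, 0, 0], [0, 0, -0.15, 0, 0, 0], [0, 0, -0.1, 0, 0, 0], [0, 0, 0, 0, 0, 0], [0, 0, 0, 0, 0, 0]])

```text
time_s: 5.0
position: [0.5276, -0.2709, 0.1134]
eef_rot: [0.42, 0.569, -0.42, 0.569]
ft_force: [-4.0, 3.2, 9.2]
finger_gap: 0.484
```

```bash
python3 s.py
```

```text
time_s 5.0
q [-0.6653  0.2131  1.7736 -0.0002  1.1549  0.6056]
position [ 0.5276 -0.2709  0.1134]
ft_force [-4.047   3.2249  9.1884]
moment [ 0.4695  0.6464 -0.0023]
finger_gap 0.4835
jaw yaw -1.270845999238814 down [-0.0001 -0.0001 -1.    ]
```

Emit:
arm_command(targets=[[0, 0, -0.15, 0, 0, 0], [0, 0, -0.11, 0, 0, 0], [0, 0, 0, 0, 0, 0], [0, 0, 0, 0, 0, 0]])

```text
time_s: 5.4
position: [0.5277, -0.271, 0.1118]
eef_rot: [0.42, 0.569, -0.42, 0.569]
ft_force: [-6.5, 4.2, 14.1]
finger_gap: 0.483
```

```bash
python3 s.py
```

```text
time_s 5.4
q [-0.6652  0.2154  1.7742 -0.0003  1.1521  0.6056]
position [ 0.5277 -0.271   0.1118]
ft_force [-6.5417  4.1669 14.1476]
moment [0.7424 1.016  0.0165]
finger_gap 0.4834
jaw yaw -1.2707384825519035 down [-0.0002 -0.0001 -1.    ]
```

14.1 N and about 4.7 mm, inside the window. Now turn anticlockwise in small steps and watch the moment.

Emit:
arm_command(targets=[[0, 0, 0, 0, 0, 0.05], [0, 0, 0, 0, 0, 0.05], [0, 0, 0, 0, 0, 0.05], [0, 0, 0, 0, 0, 0.05], [0, 0, 0, 0, 0, 0]])

```text
time_s: 5.9
position: [0.5283, -0.2709, 0.112]
eef_rot: [0.361, 0.608, -0.36, 0.609]
ft_force: [-3.9, 4.4, 13.0]
finger_gap: 0.485
```

```bash
python3 s.py
```

```text
time_s 5.9
q [-0.6649  0.2154  1.7738  0.0008  1.1512  0.405 ]
position [ 0.5283 -0.2709  0.112 ]
ft_force [-3.8558  4.4068 13.0072]
moment [ 0.7473  0.7708 -0.0043]
finger_gap 0.4846
jaw yaw -1.0702339098412332 down [ 0.0014 -0.0001 -1.    ]
```

Emit:
arm_command(targets=[[0, 0, -0.07, 0, 0, 0.05], [0, 0, 0, 0, 0, 0.05], [0, 0, 0, 0, 0, 0.05], [0, 0, 0, 0, 0, 0.05], [0, 0, 0, 0, 0, 0]])

```text
time_s: 6.4
position: [0.5285, -0.2709, 0.1115]
eef_rot: [0.298, 0.641, -0.298, 0.642]
ft_force: [-4.0, 5.2, 14.3]
finger_gap: 0.486
```

```bash
python3 s.py
```

```text
time_s 6.4
q [-0.6649  0.2161  1.7738  0.0008  1.1502  0.2049]
position [ 0.5285 -0.2709  0.1115]
ft_force [-4.0076  5.2132 14.2932]
moment [ 0.901   0.7882 -0.031 ]
finger_gap 0.4856
jaw yaw -0.8701605328400729 down [ 0.0016 -0.0003 -1.    ]
```

Emit:
arm_command(targets=[[0, 0, 0, 0, 0, 0.05], [0, 0, 0, 0, 0, 0.05], [0, 0, 0, 0, 0, 0.05], [0, 0, 0, 0, 0, 0.05], [0, 0, 0, 0, 0, 0]])

```text
time_s: 6.9
position: [0.5286, -0.271, 0.1116]
eef_rot: [0.233, 0.667, -0.232, 0.669]
ft_force: [-3.6, 2.9, 14.3]
finger_gap: 0.479
```

```bash
python3 s.py; python3 w.py w4 cap | tail -1
```

```text
time_s 6.9
q [-0.6649  0.2161  1.7737  0.0009  1.1499  0.0049]
position [ 0.5286 -0.271   0.1116]
ft_force [-3.5884  2.9295 14.2717]
moment [0.8735 0.6492 0.0023]
finger_gap 0.4794
jaw yaw -0.6701815400597969 down [ 0.002  -0.0005 -1.    ]
finger_gap 0.4794
```

View pics/w4.png

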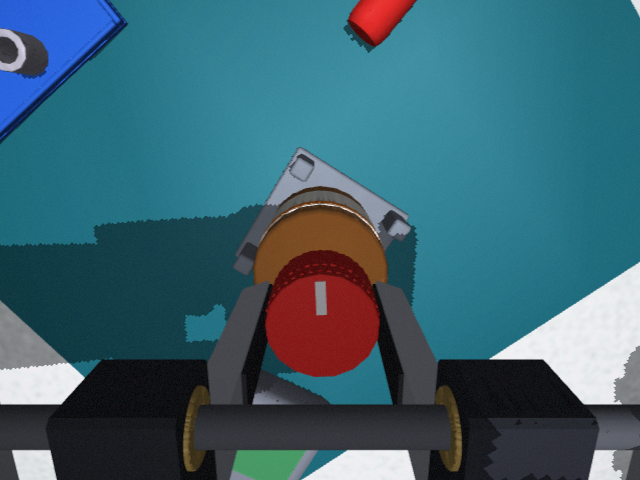

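The stripe (320,298) still points the same way in the wrist view, so the cap turns with the jaws. It has turned 0.6 rad so far. Smaller steps from here.

Emit:
arm_command(targets=[[0, 0, 0, 0, 0, 0.04], [0, 0, 0, 0, 0, 0.04], [0, 0, 0, 0, 0, 0]])

```text
time_s: 7.3
position: [0.5286, -0.2711, 0.1116]
eef_rot: [0.206, 0.676, -0.206, 0.677]
ft_force: [-3.6, 5.0, 14.2]
finger_gap: 0.484
```

```bash
python3 s.py
```

```text
time_s 7.3
q [-0.6649  0.2161  1.7737  0.0009  1.1498 -0.0749]
position [ 0.5286 -0.2711  0.1116]
ft_force [-3.6299  5.026  14.1798]
moment [ 0.7912  0.6376 -0.0116]
finger_gap 0.4839
jaw yaw -0.5903645593039075 down [ 0.0021 -0.0006 -1.    ]
```

Emit:
arm_command(targets=[[0, 0, 0, 0, 0, 0.04], [0, 0, 0, 0, 0, 0.02], [0, 0, 0, 0, 0, 0]])

```text
time_s: 7.6
position: [0.5287, -0.2711, 0.1116]
eef_rot: [0.185, 0.682, -0.186, 0.683]
ft_force: [-2.3, 4.5, 14.1]
finger_gap: 0.482
```

```bash
python3 s.py
```

```text
time_s 7.6
q [-0.6649  0.2161  1.7736  0.0009  1.1497 -0.1345]
position [ 0.5287 -0.2711  0.1116]
ft_force [-2.3031  4.4548 14.0911]
moment [ 0.748   0.5843 -0.0813]
finger_gap 0.4823
jaw yaw -0.5308232242657798 down [ 0.0022 -0.0007 -1.    ]
```

Emit:
arm_command(targets=[[0, 0, 0, 0, 0, 0.04], [0, 0, 0, 0, 0, 0]])

```text
time_s: 7.8
position: [0.5287, -0.2711, 0.1117]
eef_rot: [0.172, 0.685, -0.172, 0.687]
ft_force: [-2.7, 4.2, 14.1]
finger_gap: 0.486
```

```bash
python3 s.py
```

```text
time_s 7.8
q [-0.6649  0.2161  1.7736  0.0009  1.1495 -0.1748]
position [ 0.5287 -0.2711  0.1117]
ft_force [-2.7411  4.1674 14.133 ]
moment [ 0.7193  0.6127 -0.0391]
finger_gap 0.4864
jaw yaw -0.49042688430137976 down [ 0.0023 -0.0008 -1.    ]
```

Emit:
arm_command(targets=[[0, 0, 0, 0, 0, 0.03], [0, 0, 0, 0, 0, 0.03], [0, 0, 0, 0, 0, 0]])

```text
time_s: 8.1
position: [0.5288, -0.2712, 0.1117]
eef_rot: [0.151, 0.69, -0.151, 0.692]
ft_force: [-2.8, 5.8, 14.1]
finger_gap: 0.479
```

```bash
python3 s.py|grep -E "mom|yaw"
```

```text
moment [ 0.756   0.5268 -0.0742]
jaw yaw -0.43060696541617616 down [ 0.0025 -0.0009 -1.    ]
```

Emit:
arm_command(targets=[[0, 0, 0, 0, 0, 0.03], [0, 0, 0, 0, 0, 0.03], [0, 0, 0, 0, 0, 0]])

```text
time_s: 8.4
position: [0.5288, -0.2712, 0.1117]
eef_rot: [0.13, 0.694, -0.13, 0.696]
ft_force: [-2.7, 3.5, 13.0]
finger_gap: 0.481
```

```bash
python3 s.py|grep -E "mom|yaw"
```

```text
moment [ 0.7789  0.5503 -0.0524]
jaw yaw -0.3705963010591582 down [ 0.0027 -0.0008 -1.    ]
```

Emit:
arm_command(targets=[[0, 0, -0.03, 0, 0, 0.03], [0, 0, 0, 0, 0, 0.03], [0, 0, 0, 0, 0, 0]])

```text
time_s: 8.7
position: [0.5289, -0.2712, 0.1115]
eef_rot: [0.109, 0.698, -0.11, 0.7]
ft_force: [-2.1, 3.8, 14.2]
finger_gap: 0.482
```

```bash
python3 s.py|grep -E "mom|yaw|for"
```

```text
ft_force [-2.0706  3.8197 14.2255]
moment [ 0.7942  0.5988 -0.0501]
jaw yaw -0.31060701314793354 down [ 0.0027 -0.0009 -1.    ]
```

Emit:
arm_command(targets=[[0, 0, 0, 0, 0, 0.03], [0, 0, 0, 0, 0, 0.03], [0, 0, 0, 0, 0, 0]])

```text
time_s: 9.0
position: [0.5289, -0.2712, 0.1115]
eef_rot: [0.088, 0.701, -0.089, 0.703]
ft_force: [-3.2, 3.9, 13.8]
finger_gap: 0.48
```

```bash
python3 s.py|grep -E "mom|yaw|for"
```

```text
ft_force [-3.212   3.9084 13.821 ]
moment [ 0.7305  0.5184 -0.0271]
jaw yaw -0.2506175826458802 down [ 0.0028 -0.001  -1.    ]
```

Emit:
arm_command(targets=[[0, 0, 0, 0, 0, 0.03], [0, 0, 0, 0, 0, 0.03], [0, 0, 0, 0, 0, 0]])

```text
time_s: 9.3
position: [0.5289, -0.2712, 0.1115]
eef_rot: [0.067, 0.703, -0.068, 0.705]
ft_force: [-3.1, 4.4, 13.9]
finger_gap: 0.485
```

```bash
python3 s.py|grep -E "mom|yaw|for"
```

```text
ft_force [-3.0916  4.4175 13.8539]
moment [ 0.7448  0.485  -0.0481]
jaw yaw -0.19060123595678596 down [ 0.0028 -0.0011 -1.    ]
```

Emit:
arm_command(targets=[[0, 0, 0, 0, 0, 0.03], [0, 0, 0, 0, 0, 0.03], [0, 0, 0, 0, 0, 0]])

```text
time_s: 9.6
position: [0.529, -0.2713, 0.1116]
eef_rot: [0.046, 0.705, -0.047, 0.707]
ft_force: [-2.2, 4.1, 14.0]
finger_gap: 0.485
```

```bash
python3 s.py|grep -E "mom|yaw|for"
```

```text
ft_force [-2.2327  4.0942 13.9678]
moment [ 0.6713  0.5258 -0.0189]
jaw yaw -0.13059925176153975 down [ 0.003  -0.0013 -1.    ]
```

Emit:
arm_command(targets=[[0, 0, 0, 0, 0, 0.03], [0, 0, 0, 0, 0, 0.03], [0, 0, 0, 0, 0, 0]])

```text
time_s: 9.9
position: [0.5287, -0.2714, 0.1116]
eef_rot: [0.025, 0.706, -0.025, 0.708]
ft_force: [-4.3, 3.7, 14.9]
finger_gap: 0.48
```

```bash
python3 s.py|grep -E "mom|yaw|for"; python3 w.py w5 | tail -1; python3 -c "
import cv2,numpy as np
a=[cv2.imread(f'pics/{n}.png')[230:400,200:440] for n in ('w4','w5')];cv2.imwrite('pics/w45.png',np.hstack(a))"
```

```text
ft_force [-4.252   3.7448 14.8823]
moment [ 0.632   0.6689 -0.0873]
jaw yaw -0.07083552031960742 down [ 0.0024 -0.0013 -1.    ]
finger_gap 0.4798
```

View pics/w45.png

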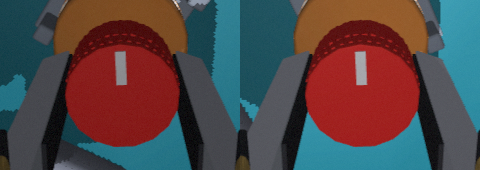

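In both crops the stripe lies the same way in the jaws, so there is no slip. The forces have shifted slightly, which could be the stop starting. I'll go in finer steps.

Emit:
arm_command(targets=[[0, 0, 0, 0, 0, 0.03], [0, 0, 0, 0, 0, 0]])

```text
time_s: 10.15
position: [0.5286, -0.2714, 0.1116]
eef_rot: [0.014, 0.706, -0.015, 0.708]
ft_force: [-5.3, 3.9, 14.9]
finger_gap: 0.485
```

```bash
python3 s.py|grep -E "mom|yaw|for"
```

```text
ft_force [-5.2513  3.9495 14.949 ]
moment [ 0.5595  0.7738 -0.3235]
jaw yaw -0.04142576594861229 down [ 0.0021 -0.0012 -1.    ]
```

The twist load reached 0.32 N m at about 1.22 rad, so this is the stop. Back off 0.1 rad, then lift gently.

Emit:
arm_command(targets=[[0, 0, 0, 0, 0, -0.05], [0, 0, 0, 0, 0, -0.05], [0, 0, 0, 0, 0, 0], [0, 0, 0.4, 0, 0, 0], [0, 0, 0.4, 0, 0, 0], [0, 0, 0.1, 0, 0, 0], [0, 0, 0, 0, 0, 0]])

```text
time_s: 10.85
position: [0.5273, -0.2706, 0.1169]
eef_rot: [0.05, 0.705, -0.05, 0.705]
ft_force: [0.7, 0.4, 0.1]
finger_gap: 0.479
```

```bash
python3 s.py
```

```text
time_s 10.85
q [-0.6654  0.208   1.7726  0.0001  1.1615 -0.5244]
position [ 0.5273 -0.2706  0.1169]
ft_force [0.676  0.4184 0.117 ]
moment [-0.0564 -0.2036 -0.0377]
finger_gap 0.4792
jaw yaw -0.14103497643719784 down [-0.0003  0.0004 -1.    ]
```

Emit:
arm_command(targets=[[0, 0, 0.15, 0, 0, 0], [0, 0, 0.15, 0, 0, 0], [0, 0, 0, 0, 0, 0]])

```text
time_s: 11.15
position: [0.5273, -0.2707, 0.1203]
eef_rot: [0.05, 0.706, -0.05, 0.705]
ft_force: [-0.8, -1.0, -0.3]
finger_gap: 0.485
```

```bash
python3 s.py
```

```text
time_s 11.15
q [-0.6654  0.204   1.7705 -0.0001  1.1676 -0.5244]
position [ 0.5273 -0.2707  0.1203]
ft_force [-0.8055 -0.9551 -0.3017]
moment [-0.0077 -0.0882 -0.0077]
finger_gap 0.4848
jaw yaw -0.14092064537281065 down [-0.0004  0.0002 -1.    ]
```

The cap is free: Fz is -0.3 N, about its own weight. Lift straight up.

Emit:
arm_command(targets=[[0, 0, 0.7, 0, 0, 0], [0, 0, 1.0, 0, 0, 0], [0, 0, 1.5, 0, 0, 0], [0, 0, 2.0, 0, 0, 0], [0, 0, 2.0, 0, 0, 0], [0, 0, 1.0, 0, 0, 0], [0, 0, 0, 0, 0, 0]])

```text
time_s: 11.85
position: [0.5285, -0.2716, 0.2052]
eef_rot: [0.049, 0.704, -0.051, 0.707]
ft_force: [0.4, -0.7, -0.6]
finger_gap: 0.482
```

```bash
python3 w.py w6 cap tray nozzle
python3 - <<'E'
from h import *
im=ctrl.read_camera("scene");cv2.imwrite("pics/scene2.png",im[:,:,::-1])
E
```

```text
cap []
tray [(0.94, [129.8, 2.0])]
nozzle []
time_s 11.85
q [-0.6654  0.1136  1.7081 -0.0001  1.3153 -0.5244]
position [ 0.5285 -0.2716  0.2052]
eef_rot [ 0.0489  0.704  -0.0507  0.7067]
ft_force [ 0.3764 -0.7308 -0.5819]
moment [-0.0228 -0.0789  0.0403]
finger_gap 0.4818
```

View pics/w6.png

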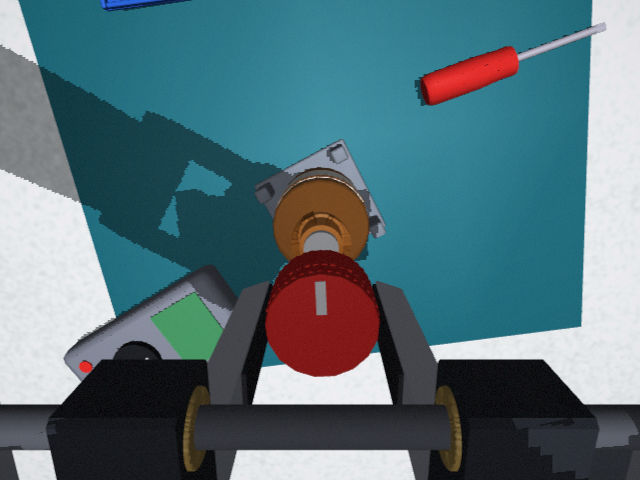

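View pics/scene2.png

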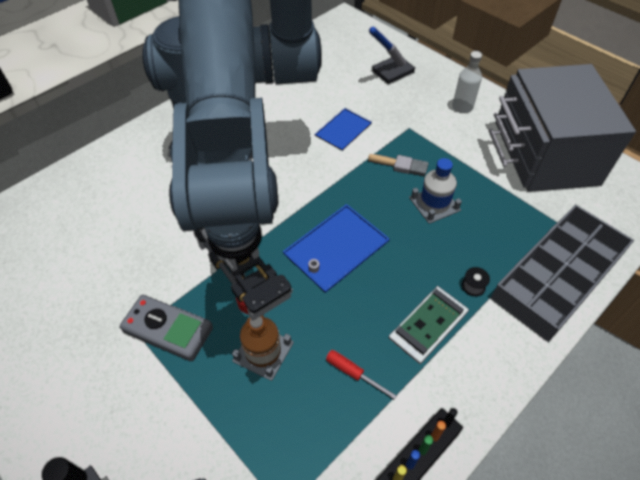

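The cap is off: the bare neck shows at (320,240), and the cap sits level in the jaws at (322,325). In the scene view the rest of the bench looks unchanged. Next I'll triangulate the tray corners from the two fixed views while carrying the cap over.

Emit:
arm_command(targets=[[-0.3, 1.5, 0, 0, 0, 0], [-0.6, 2.8, 0, 0, 0, 0], [-0.6, 2.8, 0, 0, 0, 0], [-0.6, 2.8, 0, 0, 0, 0], [-0.6, 2.8, 0, 0, 0, 0], [-0.7, 2.8, 0, 0, 0, 0], [-0.7, 3.0, 0, 0, 0, 0], [-0.7, 3.0, 0, 0, 0, 0], [-0.7, 3.0, 0, 0, 0, 0], [-0.7, 3.0, 0, 0, 0, 0], [-0.7, 3.0, 0, 0, 0, 0], [-0.5, 2.5, 0, 0, 0, 0]])

```text
time_s: 13.3
position: [0.452, 0.0613, 0.2018]
eef_rot: [0.05, 0.706, -0.049, 0.705]
ft_force: [0.1, 0.1, 0.0]
finger_gap: 0.482
```

Emit:
arm_command(targets=[[0, 0, 0, 0, 0, 0], [0, 0, 0, 0, 0, 0]])

```text
time_s: 13.5
position: [0.4529, 0.0596, 0.202]
eef_rot: [0.049, 0.706, -0.049, 0.705]
ft_force: [0.1, -0.1, -1.5]
finger_gap: 0.483
```

```bash
python3 w.py w7 tray nozzle white_bottle
python3 - <<'E'
from h import *
P=ctrl.camera_params("scene");Q=ctrl.camera_params("side")
for a,b in [((346,204),(313,311)),((389,239),(268,289)),((324,291),(314,248)),((283,250),(355,267))]: print(tri([(P,a),(Q,b)]))
print('white',tri([(P,(444,165)),(Q,(212,291))]))
print('nozzle',tri([(P,(313,261)),(Q,(328.5,255.5))]))
E
```

```text
tray [(0.96, [325.5, 209.1]), (0.64, [18.2, 21.4])]
nozzle [(0.16, [606.4, 218.3])]
white_bottle [(0.55, [411.8, 4.5])]
time_s 13.5
q [-0.1181 -0.2245  2.0375 -0.0003  1.329   0.0215]
position [0.4529 0.0596 0.202 ]
eef_rot [ 0.0492  0.7055 -0.0494  0.7053]
ft_force [ 0.0883 -0.1497 -1.5141]
moment [-0.0529 -0.0523  0.0279]
finger_gap 0.4833
(array([0.3847, 0.1082, 0.0139]), [np.float64(0.0019846614767868934), np.float64(0.001984661476786886)])
(array([0.5236, 0.1078, 0.01  ]), [np.float64(0.00032517551296143866), np.float64(0.0003251755129613917)])
(array([ 0.5198, -0.0905,  0.0104]), [np.float64(0.0020093947442768453), np.float64(0.002009394744276872)])
(array([ 0.3816, -0.0842,  0.0131]), [np.float64(0.0015804029613857536), np.float64(0.0015804029613858054)])
white (array([0.5271, 0.269 , 0.135 ]), [np.float64(0.0009194151935206477), np.float64(0.0009194151935205735)])
nozzle (array([ 0.4564, -0.0653,  0.0305]), [np.float64(0.0005788847508340792), np.float64(0.0005788847508339881)])
```

View pics/w7.png

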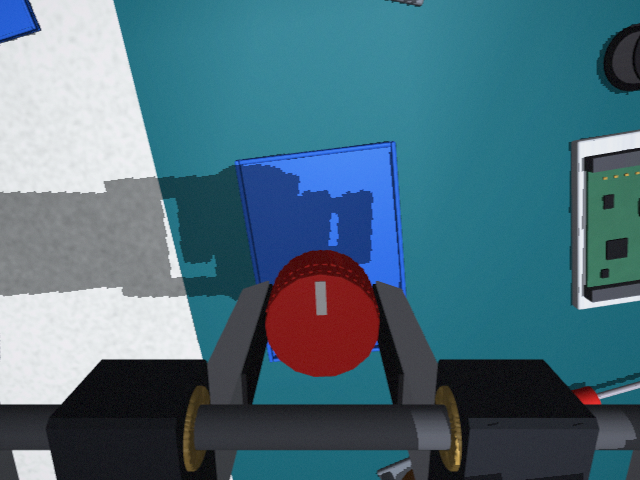

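The triangulated tray rim sits at about 11 mm and its centre is (0.452, 0.010). The white bottle, at (0.527, 0.269), is clear of the arm. The wrist view shows the cap over the empty +y half. Lower it.

Emit:
arm_command(targets=[[0, -0.1, -1.5, 0, 0, 0], [0, 0, -2.5, 0, 0, 0], [0, 0, -2.5, 0, 0, 0], [0, 0, -2.5, 0, 0, 0], [0, 0, -2.5, 0, 0, 0], [0, 0, -2.5, 0, 0, 0], [0, 0, -2.0, 0, 0, 0], [0, 0, -1.2, 0, 0, 0], [0, 0, -0.5, 0, 0, 0], [0, 0, -0.3, 0, 0, 0], [0, 0, 0, 0, 0, 0], [0, 0, 0, 0, 0, 0]])

```text
time_s: 14.9
position: [0.4543, 0.0581, 0.0232]
eef_rot: [0.05, 0.705, -0.05, 0.706]
ft_force: [0.5, 0.9, 0.7]
finger_gap: 0.483
```

```bash
python3 s.py; python3 w.py w8 tray|head -1
python3 - <<'E'
from h import *
for c in ["scene","side"]:
    im=ctrl.read_camera(c)[:,:,::-1]; im=im[190:310,250:410] if c=="scene" else im[230:330,250:380]
    cv2.imwrite(f"pics/{c}3.png",cv2.resize(im,(600,450)))
E
```

```text
time_s 14.9
q [-0.1213  0.0562  2.1465  0.0001  0.9372  0.0198]
position [0.4543 0.0581 0.0232]
ft_force [0.5073 0.9158 0.6627]
moment [-0.0369 -0.0892 -0.0298]
finger_gap 0.4826
jaw yaw -0.14109385739851105 down [ 0.0017 -0.0002 -1.    ]
tray [(0.82, [321.6, 247.8])]
```

View pics/w8.png

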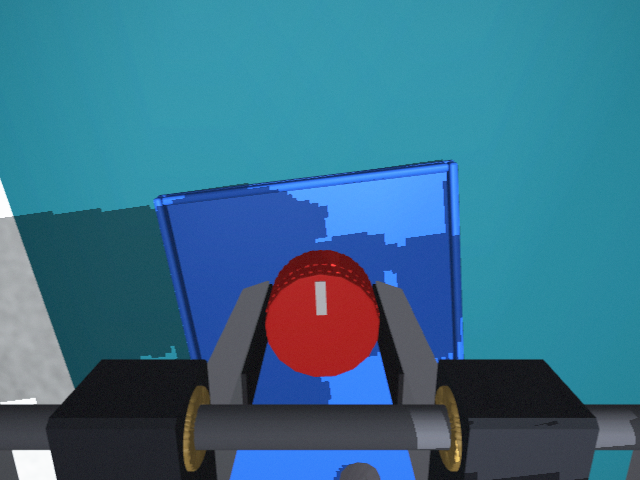

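View pics/scene3.png

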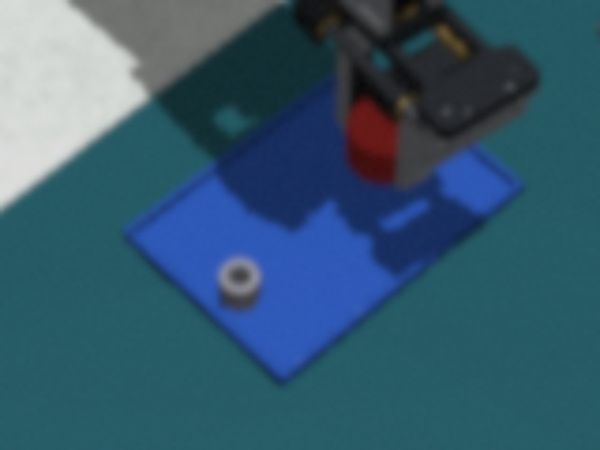

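The cap is between the side walls, clear of the +y wall and far from the nozzle. Now the final descent, feeling for contact.

Emit:
arm_command(targets=[[0, 0, -0.7, 0, 0, 0], [0, 0, -0.5, 0, 0, 0], [0, 0, -0.3, 0, 0, 0], [0, 0, 0, 0, 0, 0], [0, 0, 0, 0, 0, 0]])

```text
time_s: 15.6
position: [0.4534, 0.0582, 0.0072]
eef_rot: [0.05, 0.706, -0.05, 0.705]
ft_force: [0.7, -0.3, -0.5]
finger_gap: 0.483
```

```bash
python3 s.py
```

```text
time_s 15.6
q [-0.1212  0.0899  2.1492 -0.      0.903   0.0198]
position [0.4534 0.0582 0.0072]
ft_force [ 0.7246 -0.2927 -0.5369]
moment [-0.0544 -0.1415  0.0037]
finger_gap 0.4829
jaw yaw -0.14097933209198113 down [-0.0004  0.0001 -1.    ]
```

Emit:
arm_command(targets=[[0, 0, -0.1, 0, 0, 0], [0, 0, 0, 0, 0, 0]])

```text
time_s: 15.8
position: [0.4535, 0.0582, 0.0064]
eef_rot: [0.05, 0.705, -0.05, 0.705]
ft_force: [0.1, -0.3, -0.0]
finger_gap: 0.485
```

```bash
python3 s.py
```

```text
time_s 15.8
q [-0.1212  0.0916  2.1492  0.      0.9007  0.0197]
position [0.4535 0.0582 0.0064]
ft_force [ 0.1358 -0.3426 -0.0126]
moment [-0.0517 -0.0719 -0.0337]
finger_gap 0.4848
jaw yaw -0.14096566712848937 down [ 0.0001 -0.     -1.    ]
```

Emit:
arm_command(targets=[[0, 0, -0.1, 0, 0, 0], [0, 0, 0, 0, 0, 0]])

```text
time_s: 16.0
position: [0.4537, 0.0582, 0.0056]
eef_rot: [0.05, 0.705, -0.05, 0.705]
ft_force: [-1.2, 0.4, 2.4]
finger_gap: 0.484
```

```bash
python3 s.py|grep -E "for|pos|mom"
```

```text
position [0.4537 0.0582 0.0056]
ft_force [-1.245   0.3774  2.4062]
moment [ 0.0286  0.0951 -0.0456]
```

Emit:
arm_command(targets=[[0, 0, -0.07, 0, 0, 0], [0, 0, 0, 0, 0, 0]])

```text
time_s: 16.2
position: [0.4537, 0.0582, 0.0056]
eef_rot: [0.05, 0.706, -0.05, 0.705]
ft_force: [-4.8, 0.0, 9.5]
finger_gap: 0.483
```

```bash
python3 s.py|grep -E "for|pos|mom"
```

```text
position [0.4537 0.0582 0.0056]
ft_force [-4.7892  0.0108  9.4584]
moment [-0.0173  0.7095 -0.0598]
```

The cap touched the floor at 0.0056, as predicted. I'll relieve the press and open the jaws part way, to 62 mm, so they stay clear of the walls.

Emit:
arm_command(targets=[[0, 0, 0.07, 0, 0, 0], [0, 0, 0, 0, 0, 0]])

```text
time_s: 16.4
position: [0.4537, 0.0582, 0.0056]
eef_rot: [0.05, 0.705, -0.05, 0.706]
ft_force: [-0.5, -0.2, 3.5]
finger_gap: 0.479
```

Emit:
arm_command(targets=[[0, 0, 0, 0, 0, 0], [0, 0, 0, 0, 0, 0], [0, 0, 0, 0, 0, 0], [0, 0, 0, 0, 0, 0], [0, 0, 0, 0, 0, 0]], fingers=-0.3)

```text
time_s: 16.9
position: [0.4534, 0.0582, 0.0052]
eef_rot: [0.05, 0.705, -0.05, 0.705]
ft_force: [0.1, 0.3, 0.3]
finger_gap: 0.647
```

```bash
python3 s.py
```

```text
time_s 16.9
q [-0.1213  0.094   2.1494 -0.      0.8983  0.0198]
position [0.4534 0.0582 0.0052]
ft_force [0.0832 0.2976 0.2644]
moment [-0.0658 -0.0425 -0.0469]
finger_gap 0.6467
jaw yaw -0.14101848915911638 down [-0.0001  0.     -1.    ]
```

The jaws are open with no load on them. Retreat straight up.

Emit:
arm_command(targets=[[0, 0, 0.5, 0, 0, 0], [0, 0, 1.0, 0, 0, 0], [0, 0, 1.5, 0, 0, 0], [0, 0, 2.0, 0, 0, 0], [0, 0, 2.5, 0, 0, 0], [0, 0, 2.5, 0, 0, 0], [0, 0, 2.5, 0, 0, 0], [0, 0, 2.5, 0, 0, 0], [0, 0, 2.0, 0, 0, 0], [0, 0, 1.0, 0, 0, 0], [0, 0, 0, 0, 0, 0]])

```text
time_s: 18.0
position: [0.4545, 0.0581, 0.1872]
eef_rot: [0.05, 0.704, -0.05, 0.707]
ft_force: [-0.3, -0.5, -0.9]
finger_gap: 0.65
```

```bash
python3 w.py w9 cap
python3 - <<'E'
from h import *
for c in ["scene","side"]:
    im=ctrl.read_camera(c)[:,:,::-1]; cv2.imwrite(f"pics/{c}4.png",im)
E
```

```text
cap [(0.76, [318.9, 215.3])]
time_s 18.0
q [-0.1212 -0.2086  2.052  -0.      1.2944  0.0198]
position [0.4545 0.0581 0.1872]
eef_rot [ 0.0497  0.704  -0.0499  0.7067]
ft_force [-0.2984 -0.4955 -0.91  ]
moment [-0.0327 -0.0704  0.0025]
finger_gap 0.65
```

View pics/w9.png

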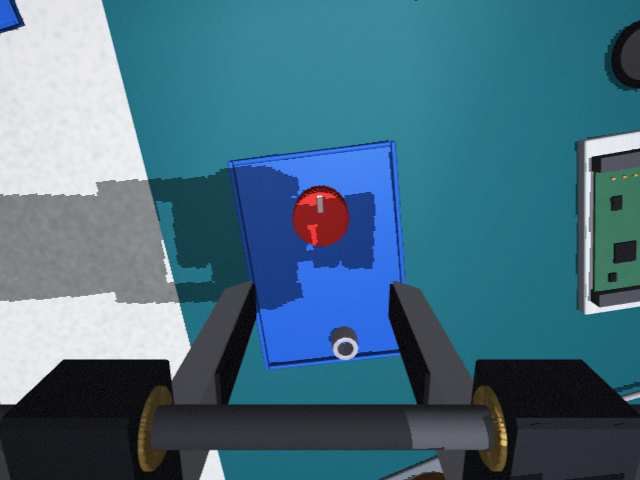

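View pics/scene4.png

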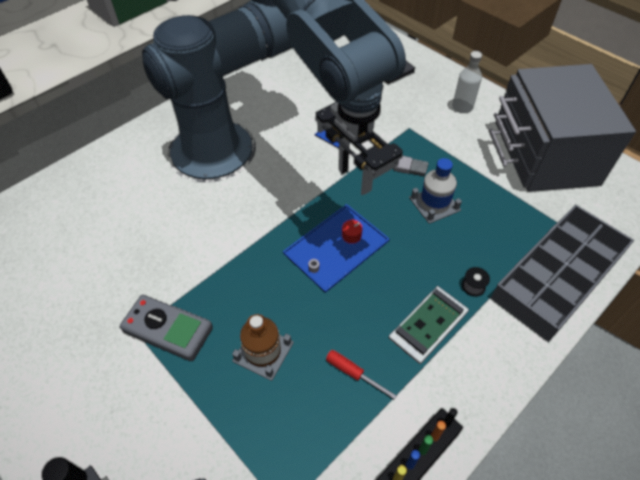

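View pics/side4.png

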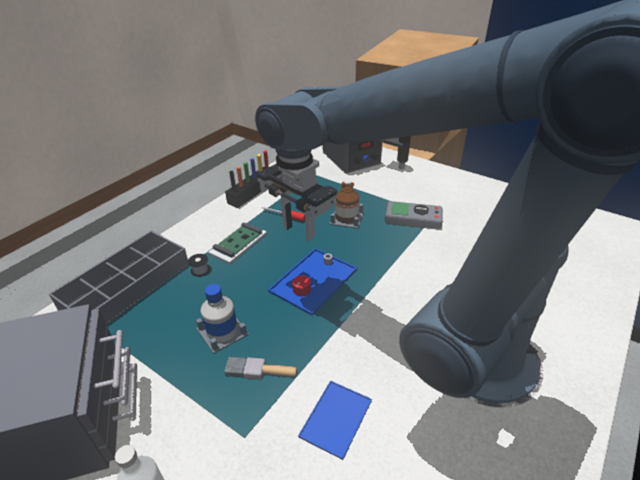

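The wrist view shows the cap upright in the tray at (320,216), stripe side up, and the nozzle untouched at (345,345). The scene view shows the cap at (351,231), the open amber bottle at (258,322), and everything else where it was. The jaws are empty and clear, so I'm handing in.

```bash
python3 -c "
from rig import ctrl
print(ctrl.job_done())"
```

```text
the job is handed in; nothing more can be done
None
```

The amber bottle is open, and its red cap stands upright on the floor of the 140 x 200 mm blue tray, clear of the nozzle. I handed the job in at about 18 s of the 67 s allowed; it reports no verdict.

- **Opening:** I gripped the cap by its sides and pressed it about 4.7 mm (13–15 N). I turned it anticlockwise about 1.2 rad, until the twist load rose to 0.32 N m at the stop. After backing off 0.1 rad it lifted free on the first try, with no more pull than its own weight.
- **Placing:** I set the cap down at about (0.454, 0.058), in the tray's empty half. I pressed it on the floor with up to 9.5 N, eased off, then opened the jaws and retreated straight up.
- **Last checks:** The wrist, scene and side pictures show the cap upright about 12 cm from the nozzle. The nozzle and the other things in view look unmoved, and the gripper is empty and clear.
- **Disagreements:**
  - The first wrist measurement of the cap was off because the gripper's shadow cut its outline, so I refitted it.
  - The scene camera's cap position differed from the wrist camera's by about 2.5 mm.
  - The nozzle's height came out as 30 mm against 26 mm expected, and I did not need it.

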